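Lock a plaster mould with its pin

ROBOT

A 6-joint arm with a two-finger parallel gripper is mounted at the origin on the work surface. World frame = base frame: x ahead of the robot, y to its left, z up, the work surface at z = 0. Lengths are in m, angles in degrees, forces in N, time in s.
With the tool pointing down it reaches from about 0.325 to 0.775 m from the base axis. Payload 5.5 kg.
Tool frame: the origin (TCP) lies at the centre of the arm's flange, where the gripper is bolted on; the fingertips stand 182 mm ahead of it and the grasp point (between the pads) lies 163 mm ahead of it; z points along the fingers, y is the direction in which the jaws open and shut (so a half turn about z gives the same grasp; the last joint's range is limited). The gripper opens to 88 mm and grips with 3 to 60 N. Pads are 20 mm wide; open, the fingers measure 115 mm over their backs; the gripper's body (75 mm by 178 mm) begins 61 mm behind the grasp point.
Start: joints at [-68.279, 5.22, 70.514, -0, 104.267, -3.249], TCP at [0.253, -0.544, 0.405] pointing down, gripper open.
Joint ranges: [-164.24, 164.24], [-49.07, 125.15], [9.68, 141.18], [-86.29, 266.29], [3.28, 154.24], [-151.56, 151.56]. Speed limits (degrees/s): [147.25, 147.25, 172.46, 180, 180, 180].

INTERFACE

Orientations are given as [roll, pitch, yaw] about the fixed x, y, z axes, in that order (R = Rz(yaw) Ry(pitch) Rx(roll)).
In Python, from station import r gives the robot as it stands. The module is installed in compiled form; this text tells all that it offers. Calls block until the motion is done:
- r.reach(position, orientation): joint-space move of the TCP to a pose.
- r.servo_line(position, rotation=None, speed=0.15): straight line of the TCP; rotation=None keeps the orientation; speed is the mean speed in m/s.
- r.move_joints(angles): joint-space move.
- r.let_go() and r.grab(squeeze=None): open the fingers fully, or close them until they stop; squeeze is the grip in N (None keeps the last).
- r.wait(seconds).
- r.inverse_kinematics(position, orientation): joint angles nearest the present ones, or None.
- r.sense(): the state.
- r.snapshot(name): name is "scene" or "top"; returns a dict with "frame" (480x640x3 uint8, red, green, blue), "fx", "fy", "cx", "cy" (pixels), "R" (3x3) and "t" (3): a world point X has camera coordinates R X + t. Camera axes: x right, y down, z forward; pixel columns grow to the right and rows downward; lengths in m; the calibration is good to about 2 mm. A picture is of the moment at which its call begins. There is no depth.
A pose or a line that the arm cannot do raises r.IKError and nothing moves.
- r.hand_in(): hands the job in, once; it reports no verdict.
The state is a dict: "clock": time; "joints": joint angles; "joint_vel": joint speeds; "joint_torque": joint torques, N m; "tcp_pos": TCP position; "orientation": TCP orientation; "contact_force": force on the tool from outside, world axes, zero at the start; "torque": the same for the moment, N m; "opening": finger opening in m.
Only numpy, scipy, OpenCV 4.12 (cv2) and the standard library are available. Lean on these libraries where they do the work, as an engineer would, in place of code of your own. Each camera call takes 0.05 s, during which the arm holds its last target.

TASK

Close the casting mould: first slide its white upper half along the blue-eared cradle, without lifting it, until it is fully home against the stop. Then take the red-headed steel lock pin from its rack and push it, from the cradle's right-hand side as seen from the robot, through the ears and lugs until its head is against the ear, and let go. Leave everything else on the bench standing where it is.

Things in the scene. Friction and masses are not known exactly. Their poses are not given: they have to be found in the camera images.
- cradle: Fixed dark steel bed 200 x 150 mm, top 16 mm above the bench; place and yaw vary (yaw within 0.35 rad). Origin on the bench top, straight below the middle of the pin line. +x: the way the upper half slides home; +y: the way the pin goes in. Bed spans x -135..65, y -75..75 mm. Low rails (top z 28) along x, inner faces at y +-52.
- stop_face (a point): Middle of the near face of the blue stop wall at the bed's far end, at cradle x 50, z 34 mm; the wall is 10 mm thick, 104 mm wide, its top at z 52.
- ear_entry (a point): Outer mouth of the hole in the first ear, where the pin enters: cradle x 0, y -66, z 90 mm; axes as the cradle's. Two like upright blue ears, 44 mm wide in x, 12 mm thick, stand at y -66..-54 and 54..66 mm, top z 114, each with a round 17 mm hole at x 0, z 90.
- pin_line (a point): Middle of the pin line between the ears, 90 mm above the cradle's origin; axes as the cradle's. The pin must lie along its y axis.
- mould_top: Loose white upper mould half, a block 100 x 100 x 50 mm with a thin blue band, 0.5 to 0.8 kg, lying on the bed between the rails, 2 mm to spare each side; axes as the cradle's. Origin at the centre of its underside. Starts at cradle x -60..-35 mm; home at x 0, its far face on the stop. Its near face (its x -50) is there to push; it slides with 3 to 8 N.
- lug_line (a point): On the upper half, 74 mm above the middle of its underside: the line through the 17 mm holes of its two yellow lugs, plates 40 mm wide in x, 8 mm thick, at y -26..-18 and 18..26 mm, tops 94 mm above its underside. It falls on the pin line when the half is home.
- lock_pin: Steel rod 14 mm thick, 170 mm long, nose tapered over the last 16 mm to 6 mm, red round head 32 mm across and 10 mm thick; 0.22 kg. Origin on its axis at the underside of the head; shaft along +y, head at y -10..0, centre of mass at y 65. Lies level in its rack, axis 45 mm above the bench, perhaps rolled about its axis. Shaft free for fingers at y 15..85 mm.
- pin_tip (a point): Tip of the pin's nose, 170 mm along +y from the pin's origin.
- pin_rack: Fixed wooden rack carrying the pin in two open notches: base 60 x 125 x 8 mm, uprights 50 mm wide at y -46..-36 and 38..48 mm, tops at 48 mm. Origin under its centre; the pin lies along its y axis, the pin's origin at rack y -50. Changes places with the dowel's rack; yaw -0.7 to 0.1 rad.
- dowel_rack: The same kind of rack, holding the wooden dowel.
- dowel: Plain wooden dowel 26 mm thick, 170 mm long, lying in the other rack 51 mm above the bench; too thick for the holes; leave it. Origin at one end, running along +y.
- vase: Teal vase 62 mm in diameter, 100 mm tall, stands to the right of the cradle. Origin under its centre.
- paint_jar: Purple-pink paint jar 56 mm in diameter, 60 mm tall, stands to the right of the cradle's near end. Origin under its centre.
- brush: Paint brush 140 mm long lying on the bench to the right of the cradle, under the pin's way in; at most 30 mm high. Origin under its middle.
- bell0: Teal plaster bell with white knob, 84 mm in diameter, 128 mm tall, far right. Origin under its centre.
- bell1: The same kind of bell, far left.
- paint_can: Grey paint can 74 mm in diameter, 110 mm tall, far right. Origin under its centre.
- mug: Terracotta mug 76 mm in diameter, 85 mm tall, near left. Origin under its centre.
Mind the look-alikes: they are no part of the job. Leave any yellow look-alike of the cradle alone. What is shaped like the mould_top but purple is not meant.

How it is judged (in metres and radians):
On the way, in this order (a step that is already met when the one before it is completed fails the run):
1. the upper mould half is slid home against the stop, within 3 mm (x of mould_top in the frame of cradle between -0.003 and 0.003 m and z of mould_top in the frame of cradle below 0.019 m and linear speed of mould_top below 0.02 m/s), for 0.2 s.
2. the pin's tip is through the first ear and the first lug, with the upper half still home (x of mould_top in the frame of cradle between -0.003 and 0.003 m and z of mould_top in the frame of cradle below 0.019 m and y of pin_tip in the frame of cradle between -0.01 and 0.11 m and x of pin_tip in the frame of pin_line between -0.006 and 0.006 m and z of pin_tip in the frame of pin_line between -0.006 and 0.006 m).
At the end, for the whole second after the job is handed in: The upper half lies flat on the bed, home within 3 mm; the pin lies through both ears and both lugs, along the pin line within 6 mm and 0.06 rad, its head within 4 mm of the first ear; both are at rest (all of step 1 and y of lock_pin in the frame of cradle between -0.07 and -0.055 m and y of pin_tip in the frame of cradle above 0.09 m and angle between the y axis of lock_pin and the y axis of cradle, either way round below 0.06 rad and x of lock_pin in the frame of pin_line between -0.006 and 0.006 m and z of lock_pin in the frame of pin_line between -0.006 and 0.006 m and x of pin_tip in the frame of pin_line between -0.006 and 0.006 m and z of pin_tip in the frame of pin_line between -0.006 and 0.006 m and linear speed of lock_pin below 0.02 m/s); the robot touches nothing.
It fails at once if the upper mould half is lifted by more than 12 mm or tipped by more than 0.2 rad (height (world z) of mould_top above 0.028 m or angle between mould_top's own z axis and vertical above 0.2 rad).
It fails at once if a bystander (vase, jar, brush, bell, can, mug, dowel) is moved by more than 30 mm (distance of any of vase, paint_jar, brush, bell0, bell1, paint_can, mug, dowel from where it was at the start of the episode above 0.03 m).
It fails at once if the vase, a bell, the jar, the can or the mug is tipped over (angle between any of vase, paint_jar, bell0, bell1, paint_can, mug's own z axis and vertical above 0.5 rad).
It also fails if it takes over 69 s, if anything falls off the work surface, if the arm or the gripper's body presses on something with over 40 N, if the wrist force passes 120 N, or if a joint passes its speed limit or range.

## Working session

There is one attempt and no reset: what is moved stays moved. The work goes in short steps, each a Python script; the robot and the scene stay as the last script left them, time stands still between calls to the robot, and variables do not carry over. Pictures are saved under pics/ and viewed, and the job is handed in when it is done.

```bash
mkdir -p pics; ls
python3 - <<'E'
from station import r
import cv2,numpy as np,pickle
for n in("scene","top"):
    s=r.snapshot(n); cv2.imwrite(f"pics/{n}0.png",s["frame"][:,:,::-1]); pickle.dump(s,open(f"{n}0.pkl","wb"))
    print(n,s["fx"],s["fy"],s["cx"],s["cy"],np.round(s["R"],3).tolist(),np.round(-s["R"].T@s["t"],3))
print(r.sense())
E
```

```text
pics
scene 514.9588585711542 514.9588585711542 311.32823851095577 237.00817186441026 [[-0.87, 0.493, -0.005], [0.274, 0.475, -0.836], [-0.41, -0.729, -0.548]] [1.056 0.904 0.77 ]
top 531.268985703319 531.268985703319 315.085811495661 235.1429425076668 [[0.002, -1.0, 0.002], [-0.987, -0.002, -0.161], [0.161, -0.001, -0.987]] [ 0.364 -0.009  1.163]
{'clock': 0.1, 'joints': array([-6.82790250e+01,  5.25806152e+00,  7.05726917e+01, -3.23664211e-05,
        1.04267022e+02, -3.24859547e+00]), 'joint_vel': array([ 0.02603691, -0.17065159, -0.12167304, -0.03426443, -0.14859815,
       -0.10587031]), 'joint_torque': array([ 3.88770786e-03, -4.47857273e+01, -4.07570422e+01,  7.02261482e-02,
        2.84290424e-02, -1.05937495e-04]), 'tcp_pos': array([ 0.25330067, -0.54396876,  0.4036499 ]), 'orientation': array([-1.79902380e+02, -5.50941345e-03,  2.49695578e+01]), 'contact_force': array([0.78014176, 0.75886613, 0.28946493]), 'torque': array([ 0.05913713, -0.01169587, -0.03473004]), 'opening': 0.08803247719730259}
```

View pics/scene0.png

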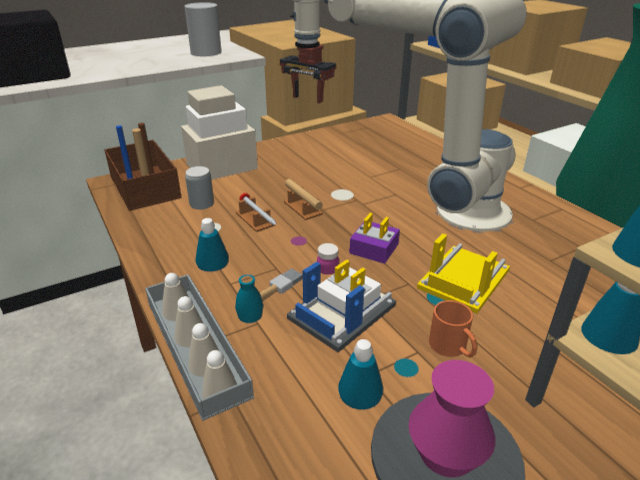

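View pics/top0.png

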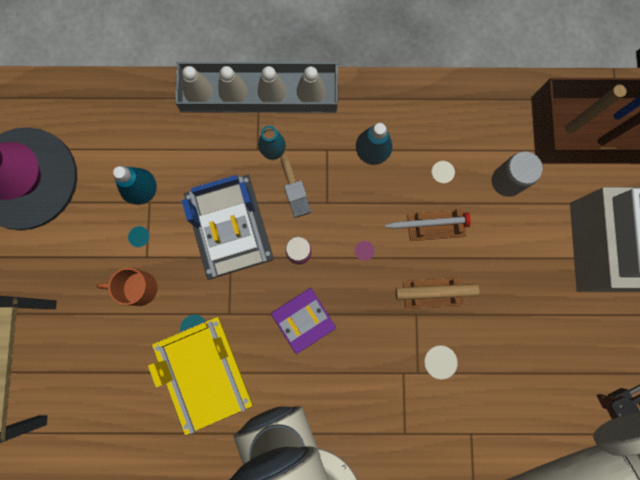

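The scene view shows the blue-eared cradle at about (342,305) with the white half in it. The yellow look-alike cradle is at (465,275) and the purple look-alike half at (375,238). In the top view they are at (228,225), (200,375) and (303,320). The red-headed steel pin is at top (430,222) and the wooden dowel at (438,292). The blue ears, white half and red head match the description, so I'll enlarge crops of those to confirm.

Run:
```python
import cv2
t=cv2.imread("pics/top0.png")
a=cv2.resize(t[165:285,170:330],None,fx=5,fy=5,interpolation=cv2.INTER_CUBIC); cv2.imwrite("pics/c1.png",a)
a=cv2.resize(t[195:315,370:490],None,fx=5,fy=5,interpolation=cv2.INTER_CUBIC); cv2.imwrite("pics/c2.png",a)
t=cv2.imread("pics/scene0.png")
a=cv2.resize(t[245:355,275:405],None,fx=5,fy=5,interpolation=cv2.INTER_CUBIC); cv2.imwrite("pics/c3.png",a)
```

```text
(no output)
```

View pics/c1.png

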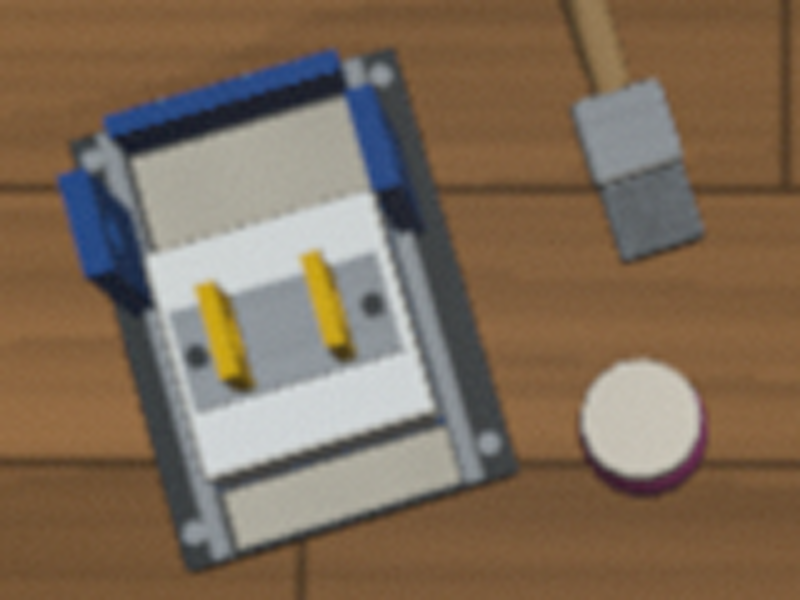

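View pics/c2.png

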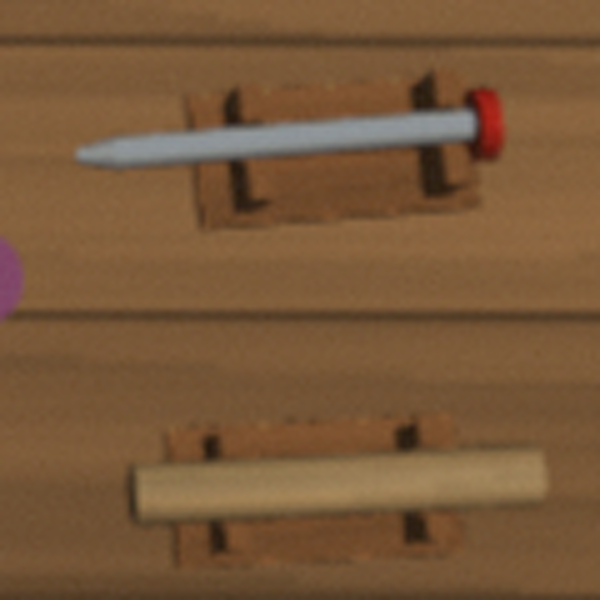

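View pics/c3.png

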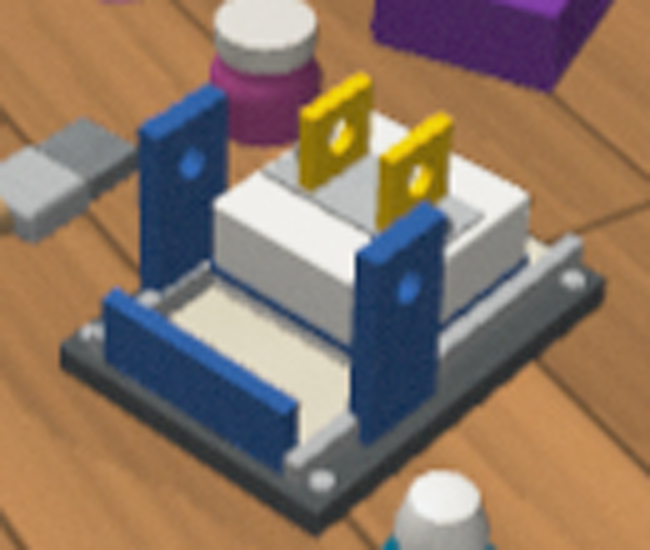

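The crops confirm it: the blue ears with holes, the white half with yellow lugs, and the steel pin with its red head at the right end. Next I'll fit the cradle's x, y and yaw from known points seen in both views.

```bash
cat > h.py <<'E'
import numpy as np,cv2,pickle
from scipy.optimize import least_squares
def load(n): return pickle.load(open(n,"rb"))
def proj(s,X):
    c=np.atleast_2d(X)@np.array(s["R"]).T+np.array(s["t"]); return np.c_[s["fx"]*c[:,0]/c[:,2]+s["cx"],s["fy"]*c[:,1]/c[:,2]+s["cy"]]
def ray(s,p,z):
    p=np.atleast_2d(p); d=np.c_[(p[:,0]-s["cx"])/s["fx"],(p[:,1]-s["cy"])/s["fy"],np.ones(len(p))]@s["R"]; o=-np.array(s["R"]).T@s["t"]
    return o+d*((z-o[2])/d[:,2])[:,None]
def tf(q,P):
    c,s=np.cos(q[2]),np.sin(q[2]); P=np.atleast_2d(P); return np.c_[q[0]+c*P[:,0]-s*P[:,1],q[1]+s*P[:,0]+c*P[:,1],P[:,2]]
def inv(q,X):
    c,s=np.cos(q[2]),np.sin(q[2]); X=np.atleast_2d(X); d=X[:,:2]-q[:2]; return np.c_[c*d[:,0]+s*d[:,1],-s*d[:,0]+c*d[:,1],X[:,2]]
E
cat > fit.py <<'E'
from h import *
T=load("top0.pkl");S=load("scene0.pkl")
o1=lambda p:np.array(p)/5+[170-.4,165-.4]
o3=lambda p:np.array(p)/5+[275-.4,245-.4]
pt=[((395,48),(65,-75,16)),((517,470),(-135,-75,16)),((190,570),(-135,75,16)),((70,140),(65,75,16)),
((60,178),(22,66,114)),((80,170),(22,54,114)),((113,272),(-22,54,114)),((92,280),(-22,66,114)),
((347,92),(22,-54,114)),((372,86),(22,-66,114)),((404,187),(-22,-66,114)),((382,195),(-22,-54,114)),
((105,120),(60,52,52)),((335,50),(60,-52,52))]
ps=[((62,348),(65,-75,16)),((320,518),(65,75,16)),((605,280),(-135,75,16)),((409,289),(0,66,90)),((192,162),(0,-54,90)),
((223,90),(-22,-54,114)),((140,130),(22,-54,114)),((443,212),(-22,66,114)),((375,262),(22,66,114))]
A=np.array([o1(p) for p,_ in pt]);PA=np.array([m for _,m in pt])/1e3
B=np.array([o3(p) for p,_ in ps]);PB=np.array([m for _,m in ps])/1e3
def f(q,w): 
    r=[]
    if 't' in w: r.append((proj(T,tf(q,PA))-A))
    if 's' in w: r.append((proj(S,tf(q,PB))-B))
    return np.vstack(r)
for w in('t','s','ts'):
    s=least_squares(lambda q:f(q,w).ravel(),[.4,.18,.25],loss='soft_l1'); print(w,s.x.round(4)); 
print(f(s.x,'ts').round(1).tolist())
E
python3 fit.py
```

```text
t [0.6049 0.19   0.3006]
s [0.6068 0.1901 0.3077]
ts [0.6054 0.1899 0.3014]
[[0.1, -0.5], [1.1, 0.3], [-0.2, 0.7], [-0.1, 0.4], [-0.0, -0.3], [1.7, -0.4], [0.8, -0.4], [-0.8, -0.2], [-0.3, -0.1], [0.4, -0.6], [-0.0, -0.6], [-1.3, -0.4], [-0.2, -0.5], [0.5, -0.3], [-1.1, -1.1], [-0.4, -1.0], [0.7, -0.8], [0.3, -0.9], [0.2, -0.3], [1.0, 0.7], [3.5, 1.7], [0.9, 0.2], [0.6, 0.5]]
```

```bash
cat > meas.py <<'E'
from h import *
T=load("top0.pkl");S=load("scene0.pkl")
q=np.array([.6054,.1899,.3014])
o1=lambda p:np.array(p)/5+[170-.4,165-.4]
W=ray(T,o1([(150,255),(370,190),(437,415),(212,478)]),.066)
print("mould corners in cradle",inv(q,W).round(4).tolist())
# pin
for n,s,roi in(("top",T,(360,195,490,245)),("scene",S,(225,180,285,235))):
    x0,y0,x1,y1=roi; im=s["frame"][y0:y1,x0:x1]; h=cv2.cvtColor(im,cv2.COLOR_RGB2HSV)
    red=((h[...,0]<8)|(h[...,0]>172))&(h[...,1]>170)&(h[...,2]>90)
    st=(h[...,1]<60)&(h[...,2]>100)
    for nm,m in(("red",red),("steel",st)):
        k,l,stt,c=cv2.connectedComponentsWithStats(m.astype(np.uint8)); i=1+np.argmax(stt[1:,4])
        yy,xx=np.nonzero(l==i); P=np.c_[xx+x0,yy+y0].astype(np.float32)
        v=cv2.fitLine(P,cv2.DIST_L2,0,.01,.01).ravel(); t=(P-v[2:])@v[:2]
        e=[v[2:]+v[:2]*t.min(),v[2:]+v[:2]*t.max()]
        print(n,nm,len(P),P.mean(0).round(1),np.round(e,1).tolist(), "z45:",ray(s,np.array(e),.045).round(4).tolist(), ray(s,P.mean(0),.045).round(4))
# others
for n,p,z in(("vase",(272,130),.1),("jar",(298,243),.06)):
    print(n,ray(T,p,z),inv(q,ray(T,p,z)))
# overlays
def box(a,b): return np.array([(x,y,z) for x in a[:1]+b[:1] for y in (a[1],b[1]) for z in (a[2],b[2])])/1e3
im=T["frame"][:,:,::-1].copy(); im2=S["frame"][:,:,::-1].copy()
E4=[(0,1),(0,2),(0,4),(1,3),(1,5),(2,3),(2,6),(3,7),(4,5),(4,6),(5,7),(6,7)]
out=[]
for s,(x0,y0,x1,y1) in((T,(170,165,330,285)),(S,(270,240,410,345))):
    k=5; im=cv2.resize(s["frame"][y0:y1,x0:x1,::-1],None,fx=k,fy=k,interpolation=cv2.INTER_CUBIC)
    for a,b in(((-135,-75,0),(65,75,16)),((-22,-66,16),(22,-54,114)),((-22,54,16),(22,66,114)),((50,-52,16),(60,52,52))):
        P=((proj(s,tf(q,box(a,b)))-[x0,y0]+.4)*k).round().astype(int)
        for i,j in E4: cv2.line(im,tuple(map(int,P[i])),tuple(map(int,P[j])),(0,255,0),1)
    out.append(im)
cv2.imwrite("pics/o1.png",out[0]);cv2.imwrite("pics/o2.png",out[1])
E
python3 meas.py
```

```text
mould corners in cradle [[-0.0076, 0.0468, 0.066], [-0.008, -0.0493, 0.066], [-0.1085, -0.0496, 0.066], [-0.1063, 0.0469, 0.066]]
top red 56 [467.6 218.8] [[466.79998779296875, 212.8000030517578], [468.3999938964844, 225.10000610351562]] z45: [[0.5961, -0.3364, 0.045], [0.5692, -0.3385, 0.045]] [[ 0.583  -0.3374  0.045 ]]
top steel 455 [425.1 222.3] [[385.0, 225.5], [464.1000061035156, 219.10000610351562]] z45: [[0.5678, -0.16, 0.045], [0.5822, -0.3299, 0.045]] [[ 0.5751 -0.2461  0.045 ]]
scene red 33 [243.5 195.7] [[239.3000030517578, 197.5], [247.89999389648438, 193.6999969482422]] z45: [[0.593, -0.3461, 0.045], [0.5618, -0.3552, 0.045]] [[ 0.5781 -0.3504  0.045 ]]
scene steel 196 [259.5 210.4] [[243.8000030517578, 197.1999969482422], [274.70001220703125, 223.3000030517578]] z45: [[0.5808, -0.3413, 0.045], [0.5665, -0.1663, 0.045]] [[ 0.5733 -0.2489  0.045 ]]
vase [[0.76044859 0.08012079 0.1       ]] [[ 0.11547052 -0.15085788  0.1       ]]
jar [[0.52735278 0.02516204 0.06      ]] [[-0.12343267 -0.13414298  0.06      ]]
```

View pics/o1.png

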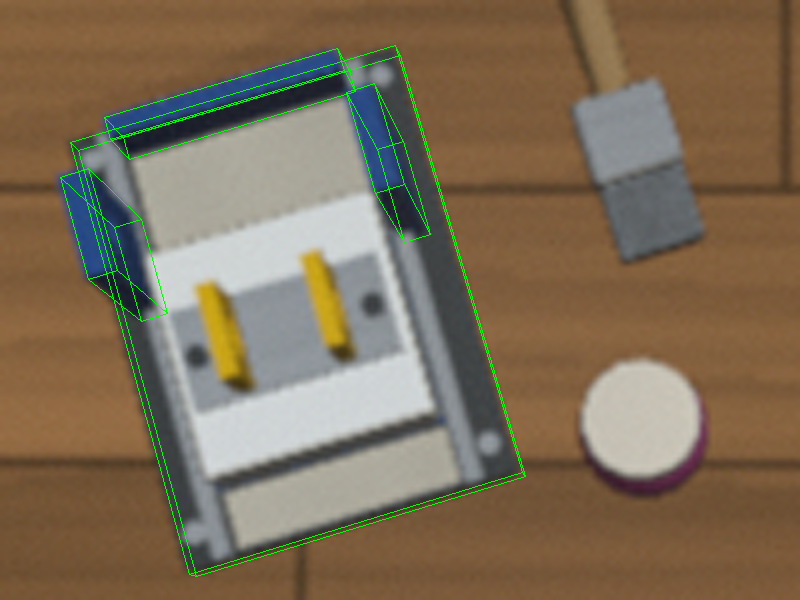

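View pics/o2.png

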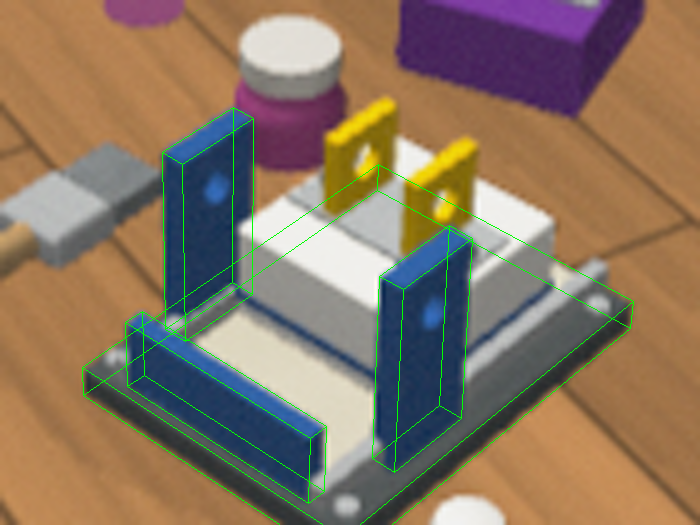

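The overlay agrees in both views to about 1 px. The mould half is at cradle x of about -58 mm, with near face corners at -108 mm and the expected 100 mm size. Pin length measures 170 mm, as specified. Next I'll check clearances and the IK for the waypoints.

```bash
cat > a.py <<'E'
from h import *
from station import r
q=np.array([.6054,.1899,.3014]); T=load("top0.pkl")
for n,p,z in(("bell1",(121,173),.128),("bell0",(378,130),.128),("can",(526,166),.11),("purple lug",(303,320),.094),("vase",(270,131),.1),("brushfar",(286,158),.02),("brushnear",(299,213),.02)):
    X=ray(T,p,z); print(n,X.round(3),inv(q,X).round(3))
def C(x,y,z): return tf(q,[(x,y,z)])[0]
yc=np.degrees(q[2])
for nm,P,ys in(("push",C(-.143,0,.222),(yc,yc+180)),("pushend",C(-.06,0,.222),(yc,yc+180)),("pin",[.580,-.30,.208],(4.8+90,4.8-90)),("ins0",C(0,-.225,.253),(yc+90,yc-90)),("ins1",C(0,-.09,.253),(yc+90,yc-90))):
    for y in ys:
        y=(y+180)%360-180; j=r.inverse_kinematics(list(P),[180,0,y]); print(nm,np.round(P,3),round(y,1),None if j is None else np.round(j,1))
E
python3 a.py
```

```text
bell1 [[0.659 0.38  0.128]] [[0.107 0.166 0.128]]
bell0 [[ 0.751 -0.138  0.128]] [[ 0.041 -0.357  0.128]]
can [[ 0.681 -0.443  0.11 ]] [[-0.116 -0.627  0.11 ]]
purple lug [[0.368 0.013 0.094]] [[-0.279 -0.098  0.094]]
vase [[0.758 0.084 0.1  ]] [[ 0.115 -0.146  0.1  ]]
brushfar [[0.725 0.055 0.02 ]] [[ 0.074 -0.165  0.02 ]]
brushnear [[0.6   0.025 0.02 ]] [[-0.054 -0.156  0.02 ]]
push [0.469 0.147 0.222] 17.3 [ 13.5  -9.3 103.3  -0.   86.   86.2]
push [0.469 0.147 0.222] -162.7 [ 13.5  -9.3 103.3   0.   86.  -93.8]
pushend [0.548 0.172 0.222] 17.3 [14.   3.7 90.7 -0.  85.6 86.8]
pushend [0.548 0.172 0.222] -162.7 [ 14.    3.7  90.7   0.   85.6 -93.2]
pin [ 0.58  -0.3    0.208] 94.8 [-30.3  16.   78.4   0.   85.5 -35.1]
pin [ 0.58  -0.3    0.208] -85.2 [-30.3  16.   78.4  -0.   85.5 144.9]
ins0 [ 0.672 -0.025  0.253] 107.3 [ -5.   17.6  71.9   0.   90.5 -22.3]
ins0 [ 0.672 -0.025  0.253] -72.7 None
ins1 [0.632 0.104 0.253] 107.3 [  6.3  12.7  77.7   0.   89.6 -11. ]
ins1 [0.632 0.104 0.253] -72.7 None
```

```bash
cat >> h.py <<'E'
Q=np.array([.6054,.1899,.3014]); YC=float(np.degrees(Q[2]))
def C(x,y,z): return [float(v) for v in tf(Q,[(x,y,z)])[0]]
E
cat > push.py <<'E'
from h import *
from station import r
r.grab(20)
r.reach(C(-.150,0,.30),[180,0,YC])
r.servo_line(C(-.150,0,.222),speed=.15)
print(r.sense()["clock"],r.sense()["tcp_pos"],r.sense()["contact_force"],r.sense()["opening"])
u=np.array([np.cos(Q[2]),np.sin(Q[2])])
f0=r.sense()["contact_force"]
r.servo_line(C(-.125,0,.222),speed=.1)
x=-.125
while x<-.050:
    x+=.005 if x<-.0701 else .0015
    r.servo_line(C(x,0,.222),speed=.06)
    s=r.sense(); f=-(s["contact_force"]-f0)[:2]@u
    a=inv(Q,s["tcp_pos"])[0]
    print(round(x,4),a.round(4)[:2],round(f,1))
    if f>16: break
print(s["clock"])
S=r.snapshot("scene");pickle.dump(S,open("scene1.pkl","wb"));cv2.imwrite("pics/s1.png",cv2.resize(S["frame"][240:345,270:410,::-1],None,fx=5,fy=5,interpolation=cv2.INTER_CUBIC))
E
python3 push.py
```

```text
4.6833 [0.46245615 0.14527135 0.22273086] [0.80448025 0.13989308 0.38098942] 0.0003754794177649346
-0.12 [-0.12 -0.  ] -0.0
-0.115 [-0.1151  0.    ] 3.8
-0.11 [-0.1101 -0.    ] 5.0
-0.105 [-0.1051 -0.    ] 3.4
-0.1 [-0.1 -0. ] 3.7
-0.095 [-0.095 -0.   ] 3.2
-0.09 [-0.09  0.  ] 3.4
-0.085 [-0.085 -0.   ] 3.1
-0.08 [-0.08 -0.  ] 3.5
-0.075 [-0.075 -0.   ] 3.4
-0.07 [-0.07  0.  ] 2.8
-0.0685 [-0.0688  0.    ] 5.7
-0.067 [-0.0673  0.    ] 6.6
-0.0655 [-0.0658 -0.    ] 6.4
-0.064 [-0.0643  0.    ] 5.6
-0.0625 [-0.0628  0.    ] 6.2
-0.061 [-0.0613  0.    ] 5.9
-0.0595 [-0.0604  0.    ] 10.5
-0.058 [-0.0597  0.0001] 17.8
9.8333
```

View pics/s1.png

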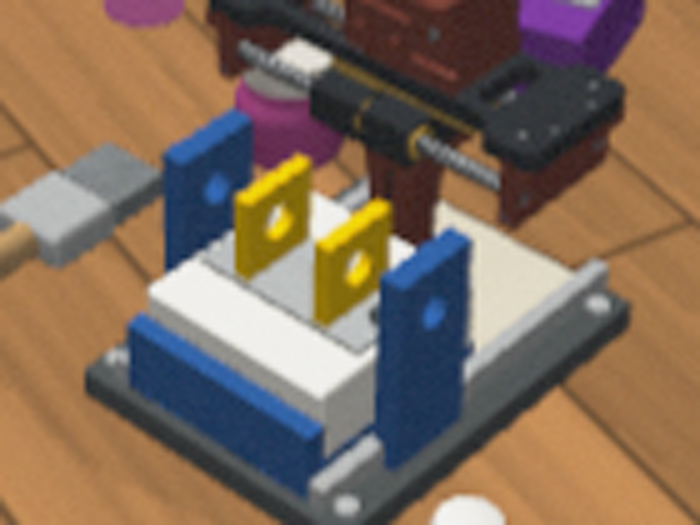

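The force rose from about 6 N to 18 N at finger x of about -60 mm, as predicted for home. The picture shows the white half's far face on the blue stop near (235,390). I'll back off, look again from above, then fetch the pin.

```bash
cat > pick.py <<'E'
from h import *
from station import r
P0=np.array([.5822,-.3299]);P1=np.array([.5678,-.160]); u=(P1-P0)/np.linalg.norm(P1-P0); th=float(np.degrees(np.arctan2(-u[0],u[1])))
g=P0+.031*u; print(g,th)
r.servo_line(C(-.085,0,.222),speed=.15)
r.servo_line(C(-.085,0,.30),speed=.25)
r.let_go()
r.reach([g[0],g[1],.30],[180,0,90+th])
T=r.snapshot("top");S=r.snapshot("scene");pickle.dump(T,open("top1.pkl","wb"));pickle.dump(S,open("scene2.pkl","wb"))
k=cv2.resize(T["frame"][165:285,170:330,::-1],None,fx=5,fy=5,interpolation=cv2.INTER_CUBIC); cv2.imwrite("pics/t1.png",k)
k=cv2.resize(S["frame"][90:250,190:330,::-1],None,fx=3.7,fy=3.7,interpolation=cv2.INTER_CUBIC); cv2.imwrite("pics/s2.png",k)
print(r.sense()["clock"],r.sense()["tcp_pos"])
E
python3 pick.py
```

```text
[ 0.57958196 -0.29901075] 4.844567879161601
13.9917 [ 0.57990567 -0.29817704  0.30013987]
```

View pics/t1.png

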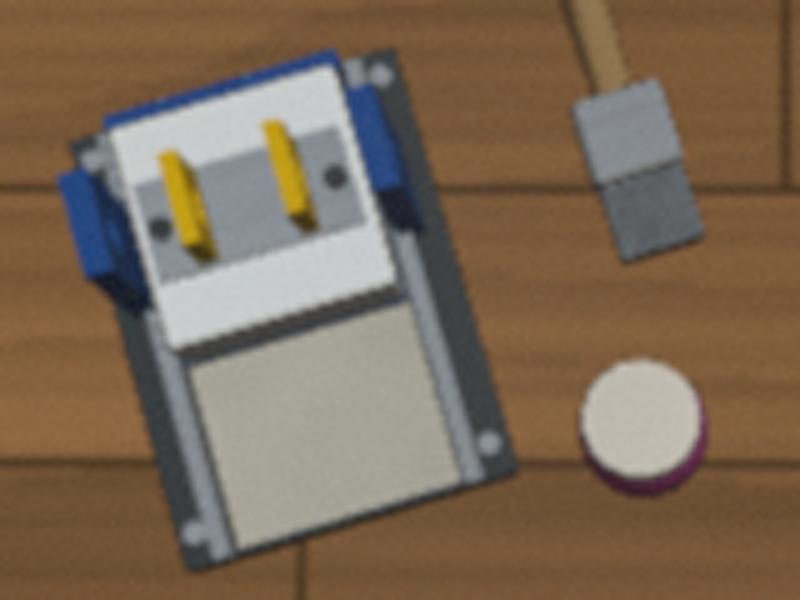

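View pics/s2.png

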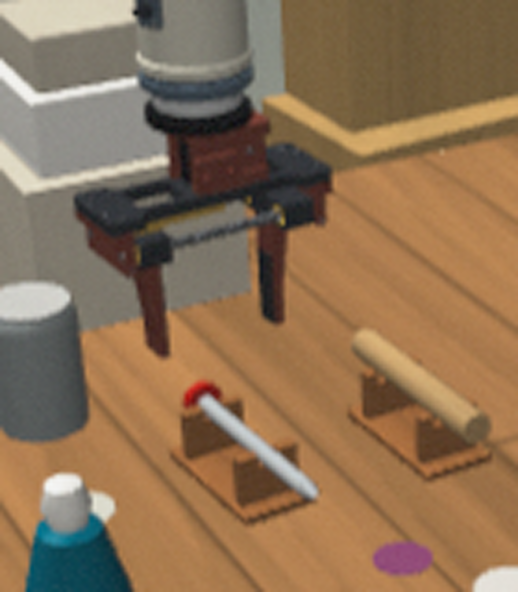

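The top view shows the white half's far edge, (115,125) to (335,65), against the stop, with the lugs between the ears. The gripper straddles the red-headed pin near its head, at (200,395) in the crop. I'll descend and grasp.

```bash
cat > pick2.py <<'E'
from h import *
from station import r
g=[.57958,-.29901]
r.servo_line([*g,.208],speed=.12)
print(r.sense()["contact_force"])
r.grab(55); s=r.sense(); print(s["opening"],s["tcp_pos"],s["contact_force"])
r.servo_line([*g,.36],speed=.15)
print(r.sense()["opening"],r.sense()["contact_force"])
r.servo_line(C(0,-.231,.36),[180,0,YC+90],speed=.3)
r.servo_line(C(0,-.231,.253),speed=.15)
r.wait(.3)
s=r.sense();print(s["clock"],inv(Q,s["tcp_pos"]),s["orientation"])
T=r.snapshot("top");S=r.snapshot("scene");pickle.dump(T,open("top2.pkl","wb"));pickle.dump(S,open("scene3.pkl","wb"))
k=cv2.resize(T["frame"][145:265,180:380,::-1],None,fx=4,fy=4,interpolation=cv2.INTER_CUBIC); cv2.imwrite("pics/t2.png",k)
k=cv2.resize(S["frame"][200:350,220:400,::-1],None,fx=4,fy=4,interpolation=cv2.INTER_CUBIC); cv2.imwrite("pics/s3.png",k)
E
python3 pick2.py
```

```text
[ 0.94859845  0.32947427 -0.35843355]
0.012936193764855877 [ 0.57950988 -0.29905203  0.20797862] [-1.22101476  0.12858389  0.52674304]
0.012604400830275505 [-0.02916273 -0.20838542 -2.50512913]
19.4917 [[ 1.56880496e-04 -2.31000681e-01  2.53973877e-01]] [1.79923236e+02 3.30851241e-02 1.07274641e+02]
```

View pics/t2.png

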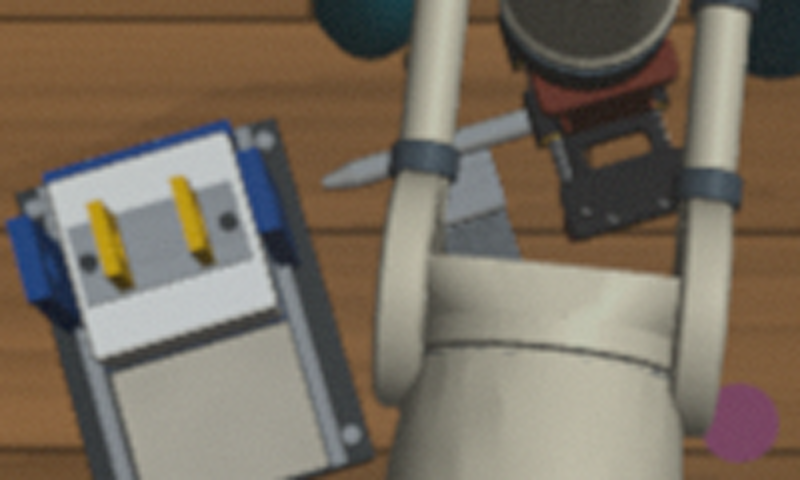

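View pics/s3.png

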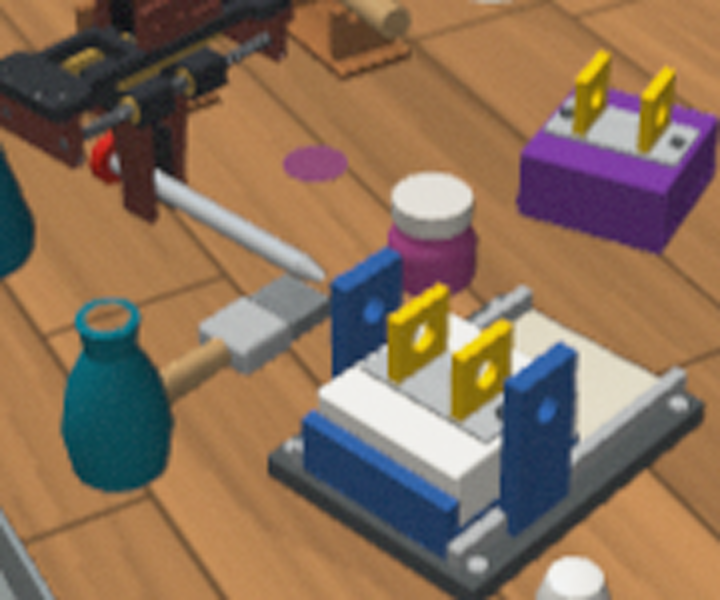

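The pin is held level, with its tip at scene crop (325,277) and top crop (323,184). I'll triangulate its tip and axis and compare them with the hole line.

```bash
cat > tip.py <<'E'
from h import *
import sys
T=load(sys.argv[1]);S=load(sys.argv[2])
def steel(s,roi,sat=45,lo=105):
    x0,y0,x1,y1=roi; h=cv2.cvtColor(s["frame"][y0:y1,x0:x1],cv2.COLOR_RGB2HSV)
    m=((h[...,1]<sat)&(h[...,2]>lo)).astype(np.uint8); k,l,st,c=cv2.connectedComponentsWithStats(m); i=1+np.argmax(st[1:,4])
    yy,xx=np.nonzero(l==i); P=np.c_[xx+x0,yy+y0].astype(np.float32); v=cv2.fitLine(P,cv2.DIST_HUBER,0,.01,.01).ravel()
    t=(P-v[2:])@v[:2]; return v[2:]+v[:2]*(t.min()),v[2:]+v[:2]*(t.max()),len(P)
rt=eval(sys.argv[3]);rs=eval(sys.argv[4])
a=steel(T,rt);b=steel(S,rs); print("top ends",a,"scene ends",b)
# pixels predicted along the pin line in cradle frame
ys=[-.231,-.12,-.09,-.066,-.054,-.026,-.018,.018,.026]
L=tf(Q,[(0,y,.09) for y in ys]); 
def dist(e,p): d=(e[1]-e[0])/np.linalg.norm(e[1]-e[0]); n=np.array([-d[1],d[0]]); return (p-e[0])@n
print("perp px offset of pin-line pts from seen axis: top",dist(a,proj(T,L)).round(2),"scene",dist(b,proj(S,L)).round(2))
print("px per mm  top x,z:",((dist(a,proj(T,L+[np.cos(Q[2])*.01,np.sin(Q[2])*.01,0]))-dist(a,proj(T,L)))/10).round(3)[:3],((dist(a,proj(T,L+[0,0,.01]))-dist(a,proj(T,L)))/10).round(3)[:3])
print("scene x,z:",((dist(b,proj(S,L+[np.cos(Q[2])*.01,np.sin(Q[2])*.01,0]))-dist(b,proj(S,L)))/10).round(3)[:3],((dist(b,proj(S,L+[0,0,.01]))-dist(b,proj(S,L)))/10).round(3)[:3])
# triangulate tip
te=min(a[:2],key=lambda e:e[0]); se=max(b[:2],key=lambda e:e[0])
Pm=lambda s:np.array([[s["fx"],0,s["cx"]],[0,s["fy"],s["cy"]],[0,0,1]])@np.c_[s["R"],s["t"]]
X=cv2.triangulatePoints(Pm(T),Pm(S),te.astype(float),se.astype(float)); X=(X[:3]/X[3]).T; print("tip",te,se,X,inv(Q,X))
# scene hole centres: yellow holes
m=S["frame"]; 
print("pred lug holes scene",proj(S,tf(Q,[(0,-.018,.09),(0,.026,.09),(0,-.054,.09),(0,.066,.09)])).round(1).tolist(), "axis perp at them",dist(b,proj(S,tf(Q,[(0,-.018,.09),(0,.026,.09)]))).round(2))
E
python3 tip.py top2.pkl scene3.pkl "(258,178,278,194)" "(262,240,304,272)"
```

```text
top ends (array([260.70596, 190.15652], dtype=float32), array([276.56723, 184.62712], dtype=float32), 76) scene ends (array([260.922  , 245.74728], dtype=float32), array([299.617  , 269.62076], dtype=float32), 266)
perp px offset of pin-line pts from seen axis: top [ 3.44  1.02  0.36 -0.17 -0.44 -1.06 -1.24 -2.03 -2.21] scene [ 1.05 -0.27 -0.65 -0.96 -1.12 -1.5  -1.61 -2.12 -2.24]
px per mm  top x,z: [-0.465 -0.467 -0.467] [-0.124 -0.127 -0.128]
scene x,z: [0.318 0.335 0.34 ] [-0.287 -0.304 -0.309]
tip [260.70596 190.15652] [299.617   269.62076] [[0.63418048 0.10195659 0.08998873]] [[ 0.00137645 -0.09252278  0.08998873]]
pred lug holes scene [[325.7, 283.8], [341.6, 292.9], [313.3, 276.7], [356.7, 301.5]] axis perp at them [-1.61 -2.24]
```

The tip is at cradle (1.4, -92.5, 90.0) mm, within 1.5 mm of the line. The holes seen in the scene view match their predicted pixels to 1 px. I'll insert in small steps, easing off on lateral force.

```bash
cat > ins.py <<'E'
from h import *
from station import r
import sys
yend=float(sys.argv[1]); y=float(sys.argv[2]); ox=float(sys.argv[3]);oz=float(sys.argv[4])
ux=np.array([np.cos(Q[2]),np.sin(Q[2]),0]);uy=np.array([-ux[1],ux[0],0])
f0=np.array(eval(sys.argv[5])) if len(sys.argv)>5 else r.sense()["contact_force"]
print("f0",f0.round(2).tolist())
while y<yend-1e-6:
    y=min(y+.006,yend)
    r.servo_line(C(ox,y,.253+oz),speed=.06)
    s=r.sense(); f=s["contact_force"]-f0; fx,fy,fz=f@ux,f@uy,f[2]
    a=inv(Q,s["tcp_pos"])[0]
    print(round(y,4),"tip",round(y+.1385,3),a.round(4),"f",np.round([fx,fy,fz],1),"o",round(ox*1e3,2),round(oz*1e3,2))
    if abs(fy)>18 or max(abs(fx),abs(fz))>25: print("STOP");break
    if abs(fx)>1.5: ox+=float(np.clip(fx*1.5e-4,-.001,.001))
    if abs(fz)>1.5: oz+=float(np.clip(fz*1.5e-4,-.001,.001))
print("clock",s["clock"],"open",s["opening"],"y",y,"o",ox,oz)
E
python3 ins.py -.165 -.231 -.0005 -.0005
```

```text
f0 [-0.55, -0.26, -2.04]
-0.225 tip -0.086 [-0.0005 -0.2244  0.2524] f [ 1.  -0.3 -0.4] o -0.5 -0.5
-0.219 tip -0.08 [-0.0004 -0.2185  0.2525] f [ 0.9 -0.9  0.8] o -0.5 -0.5
-0.213 tip -0.074 [-0.0005 -0.2126  0.2525] f [1.4 0.1 0.2] o -0.5 -0.5
-0.207 tip -0.068 [-0.0004 -0.2066  0.2525] f [ 0.6  0.3 -0.5] o -0.5 -0.5
-0.201 tip -0.062 [-0.0005 -0.2006  0.2525] f [-0.4  0.   0.6] o -0.5 -0.5
-0.195 tip -0.056 [-0.0005 -0.1946  0.2525] f [0.6 0.3 0. ] o -0.5 -0.5
-0.189 tip -0.05 [-0.0004 -0.1886  0.2526] f [0.5 0.7 0.1] o -0.5 -0.5
-0.183 tip -0.044 [-0.0004 -0.1826  0.2526] f [1.6 0.1 0.1] o -0.5 -0.5
-0.177 tip -0.038 [-2.000e-04 -1.766e-01  2.525e-01] f [ 0.9  0.9 -0.8] o -0.26 -0.5
-0.171 tip -0.032 [-2.000e-04 -1.706e-01  2.525e-01] f [ 1.3  0.6 -0.4] o -0.26 -0.5
-0.165 tip -0.026 [-2.000e-04 -1.646e-01  2.525e-01] f [ 1.  -0.1  0.1] o -0.26 -0.5
clock 22.3417 open 0.01277694491531617 y -0.165 o -0.00026034171831957047 -0.0005
```

The nose is through the first ear with no contact. Continuing.

```bash
python3 ins.py -.084 -.165 -.00026 -.0005 "[-0.55,-0.26,-2.04]"
python3 - <<'E'
from h import *
from station import r
S=r.snapshot("scene");T=r.snapshot("top")
cv2.imwrite("pics/s4.png",cv2.resize(S["frame"][200:350,220:400,::-1],None,fx=4,fy=4,interpolation=cv2.INTER_CUBIC))
E
```

```text
f0 [-0.55, -0.26, -2.04]
-0.159 tip -0.02 [-2.000e-04 -1.586e-01  2.525e-01] f [-0.2  0.8  0. ] o -0.26 -0.5
-0.153 tip -0.014 [-2.000e-04 -1.526e-01  2.525e-01] f [ 1.7 -0.5 -0.9] o -0.26 -0.5
-0.147 tip -0.008 [ 0.     -0.1466  0.2525] f [0.  0.3 0.2] o -0.01 -0.5
-0.141 tip -0.002 [ 0.     -0.1406  0.2525] f [-0.   0.2 -0.4] o -0.01 -0.5
-0.135 tip 0.004 [-0.     -0.1346  0.2525] f [ 0.4 -0.   0.3] o -0.01 -0.5
-0.129 tip 0.01 [ 0.     -0.1286  0.2525] f [1.  0.2 0.5] o -0.01 -0.5
-0.123 tip 0.016 [ 0.     -0.1226  0.2525] f [-0.9  0.5 -0.5] o -0.01 -0.5
-0.117 tip 0.022 [ 0.     -0.1166  0.2525] f [ 0.7  0.3 -0.3] o -0.01 -0.5
-0.111 tip 0.028 [ 0.     -0.1106  0.2525] f [-0.4  0.5 -0.1] o -0.01 -0.5
-0.105 tip 0.034 [ 0.     -0.1046  0.2526] f [1.1 0.7 0.2] o -0.01 -0.5
-0.099 tip 0.04 [ 0.     -0.0986  0.2525] f [ 1.5  0.2 -0.2] o -0.01 -0.5
-0.093 tip 0.046 [ 2.000e-04 -9.260e-02  2.525e-01] f [-0.1  0.4 -0.2] o 0.22 -0.5
-0.087 tip 0.052 [ 2.000e-04 -8.660e-02  2.525e-01] f [ 0.1  0.1 -0.6] o 0.22 -0.5
-0.084 tip 0.055 [ 2.000e-04 -8.380e-02  2.525e-01] f [0.4 0.7 0.7] o 0.22 -0.5
clock 25.8417 open 0.012712602804118966 y -0.084 o 0.00021724003781886956 -0.0005
```

View pics/s4.png

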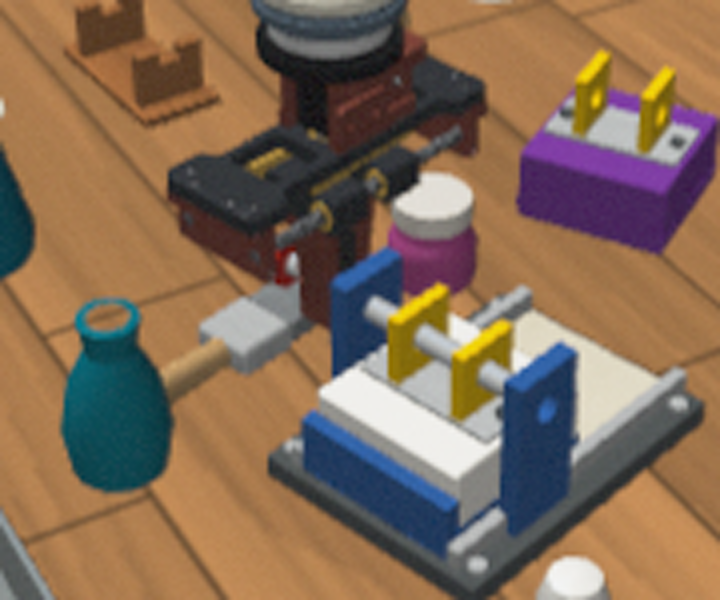

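The pin is through the first ear and both lugs, with its nose at the far ear at (500,380). The forces are near zero. I'll release it, go round behind the head, and push it home with closed fingers.

```bash
cat > fin.py <<'E'
from h import *
from station import r
r.let_go(); r.wait(.2)
r.servo_line(C(0,-.084,.33),speed=.15)
r.servo_line(C(0,-.165,.33),speed=.2)
r.grab(20)
r.servo_line(C(0,-.165,.254),speed=.15)
r.wait(.2)
S=r.snapshot("scene")
cv2.imwrite("pics/s5.png",cv2.resize(S["frame"][200:350,220:400,::-1],None,fx=4,fy=4,interpolation=cv2.INTER_CUBIC))
s=r.sense();print(s["clock"],inv(Q,s["tcp_pos"]),s["contact_force"],s["opening"])
E
python3 fin.py
```

```text
30.8333 [[ 0.00026848 -0.16505634  0.25555233]] [ 1.15060064 -0.20394855  0.35122165] 0.00048094174216923723
```

View pics/s5.png

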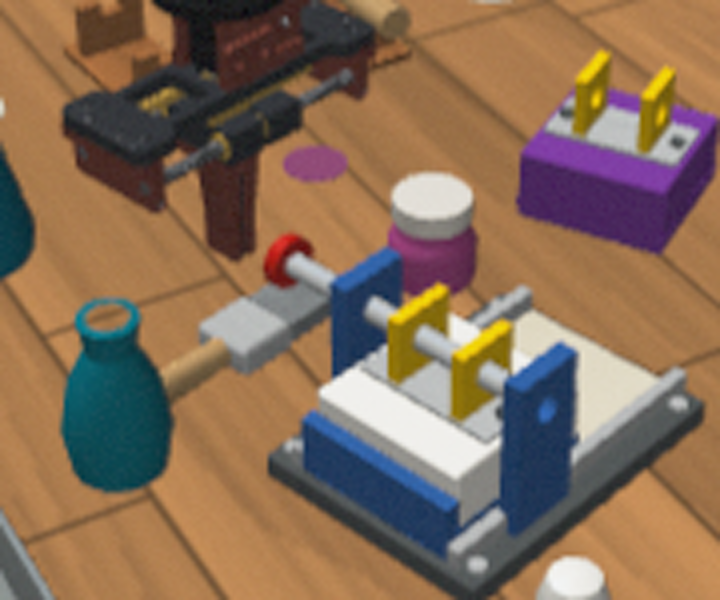

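The pin rests in the holes with its red head at (290,260), and the closed fingers are behind it. Pushing now.

```bash
cat > pushpin.py <<'E'
from h import *
from station import r
uy=np.array([-np.sin(Q[2]),np.cos(Q[2]),0]); ux=np.array([uy[1],-uy[0],0])
f0=r.sense()["contact_force"]; y=-.165
while y<-.080:
    y+=.005 if y<-.0951 else .0015
    r.servo_line(C(0,y,.254),speed=.06)
    s=r.sense(); f=s["contact_force"]-f0; a=inv(Q,s["tcp_pos"])[0]
    print(round(y,4),a[1].round(4),np.round([f@ux,f@uy,f[2]],1))
    if f@uy<-12: break
print(s["clock"])
S=r.snapshot("scene")
cv2.imwrite("pics/s6.png",cv2.resize(S["frame"][200:350,220:400,::-1],None,fx=4,fy=4,interpolation=cv2.INTER_CUBIC))
E
python3 pushpin.py
```

```text
-0.16 -0.1596 [0.1 0.2 0.1]
-0.155 -0.1546 [-1.9  0.7 -0.7]
-0.15 -0.1497 [-0.7  0.1  0.2]
-0.145 -0.1447 [-1.3 -0.2 -0.1]
-0.14 -0.1397 [-1.   0.3 -0. ]
-0.135 -0.1347 [-1.2  0.9 -0.2]
-0.13 -0.1297 [-1.  -0.4 -0.3]
-0.125 -0.1246 [-0.7  0.4 -0.2]
-0.12 -0.1196 [-1.1  0.5  0.2]
-0.115 -0.1146 [-1.3  0.4 -0.4]
-0.11 -0.1096 [-0.9 -0.1 -0.1]
-0.105 -0.1046 [-1.1  0.3 -0.3]
-0.1 -0.0996 [-0.8  1.1 -0.3]
-0.095 -0.0946 [-1.8  0.6 -0. ]
-0.0935 -0.0934 [-1.9  0.   0. ]
-0.092 -0.092 [-1.5 -0.2 -0.8]
-0.0905 -0.0904 [-1.3 -0.1 -0.6]
-0.089 -0.0889 [-0.9 -0.4 -0.3]
-0.0875 -0.0874 [-0.1  0.2 -0.6]
-0.086 -0.0865 [-1.4 -4.   0.4]
-0.0845 -0.086 [ 0.3 -9.  -1.6]
-0.083 -0.0856 [ -0.5 -12.9  -1.5]
36.3333
```

View pics/s6.png

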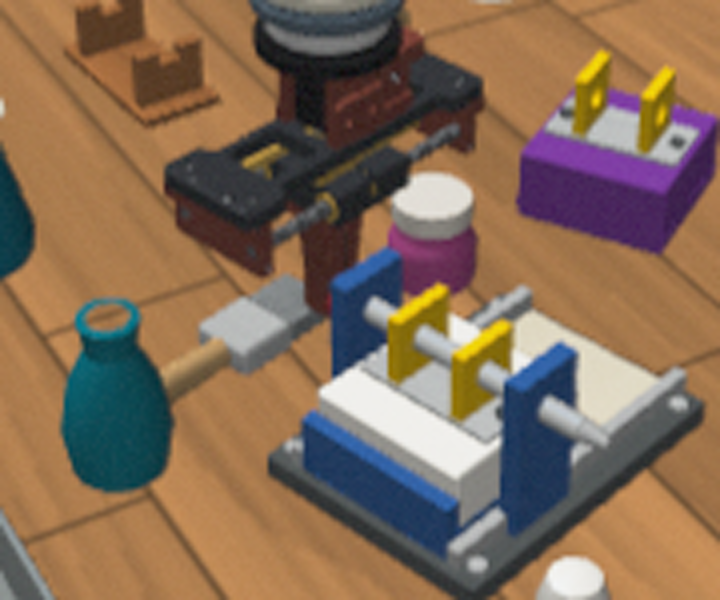

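The head met the ear at finger y of about -86 mm, as predicted, and the force then rose to 13 N. The nose now sticks out of the far ear at (600,435). I'll retreat and check.

Run:
```python
from h import *
from station import r
r.servo_line(C(0,-.130,.254),speed=.1)
r.servo_line(C(0,-.200,.38),speed=.25)
r.reach([.3,-.4,.40],[180,0,60])
S=r.snapshot("scene");T=r.snapshot("top")
pickle.dump(T,open("top9.pkl","wb"));pickle.dump(S,open("scene9.pkl","wb"))
a=cv2.resize(S["frame"][225:345,260:400,::-1],None,fx=5,fy=5,interpolation=cv2.INTER_CUBIC);cv2.imwrite("pics/s7.png",a)
a=cv2.resize(T["frame"][165:285,170:330,::-1],None,fx=5,fy=5,interpolation=cv2.INTER_CUBIC);cv2.imwrite("pics/t7.png",a)
for n,L in(("tip",[(0,.104,.09)]),("headc",[(0,-.076,.09)])): print(n,"top crop",(proj(T,tf(Q,L))-[170,165])*5,"scene crop",(proj(S,tf(Q,L))-[260,225])*5)
print(r.sense()["clock"],r.sense()["contact_force"])
```

```text
tip top crop [[ -3.66894119 264.22409166]] scene crop [[558.3302852 425.2103604]]
headc top crop [[417.22738598 138.68710553]] scene crop [[229.36276692 237.52572641]]
39.775 [0.03439678 0.17623851 0.20414585]
```

View pics/s7.png

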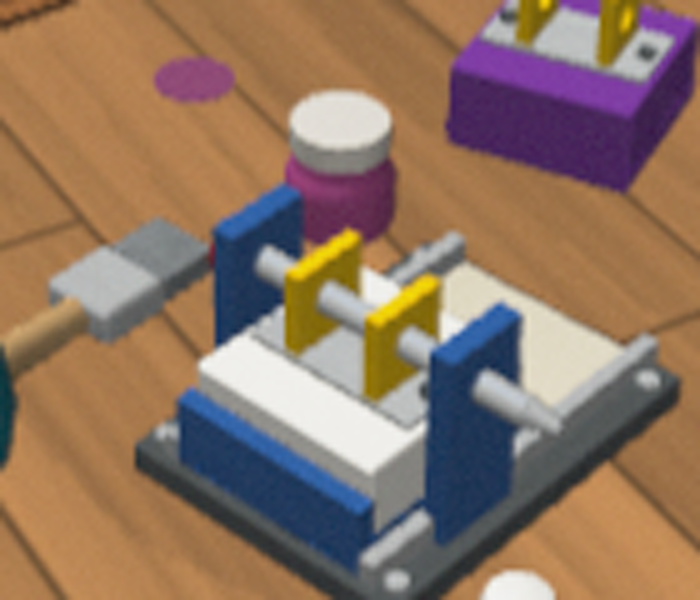

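View pics/t7.png

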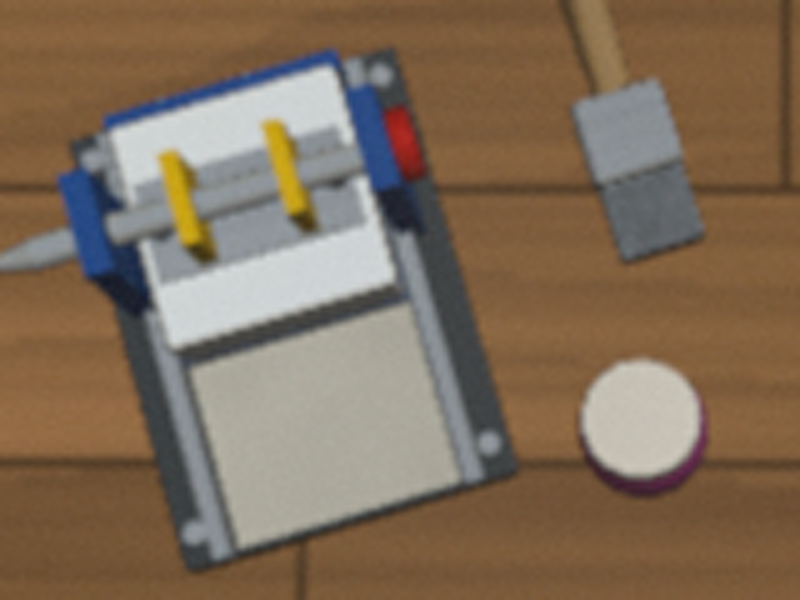

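The head is against the ear in the top crop at (405,143). The tip is within about 1 px of its predicted place in both views, and the half is still on the stop. The brush and jar haven't moved, so I'm handing in.

Run:
```python
from station import r
print(r.hand_in()); print(r.sense()["clock"])
```

```text
the job is handed in; nothing more can be done
None
the job is handed in; nothing more can be done
```

I closed the mould and handed the job in at about 40 s of the 69 s allowed. The station gives no verdict, so the result below rests on my own checks.

**What I did:** I slid the white half about 58 mm along the bed until the force rose from about 6 N to 18 N at the stop. I then picked the steel pin from its rack and fed it through the ear and lugs, with sideways forces under 2 N. I let go and pushed the head home with closed fingers until the force reached 13 N.

**Last checks:**
- **Mould half:** its far edge is on the stop in both views, unchanged since the slide.
- **Pin:** the head is flush with the first ear. The nose is out past the far ear, within about 1 px (2 mm) of its predicted spot in both views.
- **Bystanders:** the brush and jar look unmoved in the last pictures. I did not re-measure the bells, can, mug, vase or dowel, but the arm's path was planned clear of them.
- **Robot:** it stood clear of everything and read no contact force.

No check failed. The only disagreements were small: the camera fits of the cradle differed by up to about 2 mm between the two views, and the contact positions matched the combined fit to within about 1 mm.

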